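Slide the ring tray back into its counter case and bolt it in

ROBOT

A 6-joint arm with a two-finger parallel gripper is mounted at the origin on a cart in front of the work surface, level with it; the furniture and walls round the work are solid. World frame = base frame: x ahead of the robot, y to its left, z up, the work surface at z = 0. Lengths are in mm, angles in rad, forces in N, time in s.
With the tool pointing down it reaches from about 350 to 775 mm from the base axis. Payload 7.3 kg.
Tool frame: the origin (TCP) lies between the finger pads; the fingertips stand 19 mm ahead of it and the grasp point (between the pads) is the TCP; z points along the fingers, y is the line along which they close (so a half turn about z gives the same grasp; the last joint's range is limited). The gripper opens to 92 mm and grips with 3 to 60 N. Pads are 19 mm wide; open, the fingers measure 130 mm over their backs; the gripper's body (75 mm by 190 mm) begins 47 mm behind the grasp point.
Start: joints at [-1.342, 0.342, 1.524, -0, 1.275, -0.146], TCP at [192.219, -488.567, 219.041] pointing down, gripper open.
Joint ranges: [-2.53, 2.53], [-0.77, 2.02], [0.04, 2.7], [-1, 4.14], [0.28, 2.66], [-3.11, 3.11]. Speed limits (rad/s): [2.57, 2.57, 3.14, 3.14, 3.14, 3.14].

INTERFACE

Orientations are given as a unit quaternion [w, x, y, z].
In Python, from workcell import ctrl gives the robot as it stands. Calls block until the motion is done:
- ctrl.move_pose(position, orientation): joint-space move of the TCP to a pose.
- ctrl.line_to(position, attitude=None, speed=150, threshold=None): straight line of the TCP; attitude=None keeps the orientation; speed is the mean speed in mm/s. With threshold (N) it stops when the force on the tool has changed by that much, and returns True; else False.
- ctrl.goto_joints(angles): joint-space move.
- ctrl.grip(opening, grasp_force=None): finger opening in mm; grasp_force is the grip in N (None keeps the last); returns when the fingers have stopped.
- ctrl.wait(seconds).
- ctrl.ik(position, orientation): joint angles nearest the present ones, or None.
- ctrl.read_state(): the state.
- ctrl.get_image(name): name is "scene" or "top"; returns a dict with "pixels" (480x640x3 uint8, red, green, blue), "depth" (480x640 float32, mm along the optical axis (not along the pixel's ray), 0 where there is no reading), "intrinsics" (3x3 intrinsics, pixels), "R" (3x3) and "t" (3): a world point X has camera coordinates R X + t. Camera axes: x right, y down, z forward; pixel columns grow to the right and rows downward; lengths in mm; the calibration is good to about 2 mm. A picture is of the moment at which its call begins.
A pose or a line that the arm cannot do raises ctrl.IKError and nothing moves.
- ctrl.sign_off(): hands the job in; it is judged then, once.
The state is a dict: "t": time; "joint_positions": joint angles; "qvel": joint speeds; "effort": joint torques, N m; "eef_pos": TCP position; "ee_rot": TCP orientation; "wrist_force": force on the tool from outside, world axes, zero at the start; "ft_torque": the same for the moment, N m; "opening": finger opening in mm; "grasp_force": force on a finger pad.
Only numpy, scipy, OpenCV 4.12 (cv2) and the standard library are available. Lean on these libraries where they do the work, as an engineer would, in place of code of your own. Each camera call takes 0.05 s, during which the arm holds its last target. There are 200 camera calls.

TASK

The black ring tray on the counter mat has been out on show and belongs back in the low glass-topped wooden case. Line it up with the open end of the case, slide it along all the way in until it rests against the back, then push the brass bolt beside the opening fully across so that the tray cannot come out again. Keep the tray level, and leave the ring boxes and the glass dish where they are.

Things in the scene. Friction and masses are not known exactly. Their poses are not given: they have to be found in the camera images.
- tray_center (a point): Loose black velvet ring tray, 0.38 kg, flat on the counter mat (top 4.5 mm above the table): 256 mm long (x axis, roughly into the case) x 190 mm wide (y). Plain 6 mm walls, 34 mm high, no handle: push their outside, a few N. Inside, solid rolls to 26 mm, rings to 48 mm. Starts turned up to 0.2 rad and 15 to 47 mm off to the case's -y side. Point: its centre, 17 mm above its underside.
- case_home (a point): Fixed wooden case, glass top. Point: where the tray's centre lies when fully home, 20 mm above the table; x = way in, y = across, towards the robot. In these axes: inner width 195 mm (2.5 mm play each side); side walls 12 mm thick, top 60 mm above the table, x -128 to +139 mm; back's inner face x +129.5. Floor 1 mm lower than the mat. Glass 54 to 59 mm above the table.
- case_mouth (a point): Middle of the case's open end, 20 mm above the table, 128 mm before case_home, same axes. The end wall of a tray that is home is level with it; the glass starts 6 mm further in, so the wall can be pushed home from above. From here two low polished brass lead-in wings, up to 19 mm above the table, splay from y = +-97.5 mm to about y = +-110 mm, 34 mm out. Case surfaces are slippery.
- bolt (a joint): Travel of the brass slide bolt (m): 0 = drawn back, mouth free; 0.030 = fully across, at its stop. Slides along case +y; takes about 2 N, stays where left, starts at 0 to 0.006. Its bar, 10 mm wide, 21 to 30 mm above the table, passes 5 to 15 mm outside the mouth and ends 22 mm in front of the tray's end wall; it is blocked while the tray is more than about 5 mm short of home.
- bolt_knob (a point): Centre of the bolt's upright brass knob, 48 mm above the table; case axes. Knob 16 mm across, 38 to 57 mm above the table, on a 9 mm neck. Bolt back: at x -10, y -156 mm from case_mouth; goes 30 mm to +y. The block under the bolt: x -20 to 0, y -110 to -174 mm from case_mouth, top 20 mm above the table; a keeper over the bar at y -110 to -124 mm is 35 mm high.
- blue_box_center (a point): Dark blue closed ring box, 55 x 52 x 45 mm, loose, on the rear half of the case's glass top (59 mm above the table); its centre. Bystander.
- red_box_center (a point): Red closed ring box, 55 x 52 x 45 mm, loose on the table beyond the mat, near the showcase; its centre. Bystander.
- dish_center (a point): White round glass dish, 82 mm across, 22 mm high, loose on the table to the right of the mat; its centre. Bystander.

How it is judged:
By the outcome, as a careful person would: the job done as asked, in the order asked, and still so for the second after the job is handed in, with the robot touching nothing.
It also fails if it takes over 64 s, if anything falls off the work surface, if the arm or the gripper's body presses on something with over 40 N, if the wrist force passes 120 N, or if a joint passes its speed limit or range.

## Working session

There is one attempt and no reset: what is moved stays moved. The work goes in short steps, each a Python script; the robot and the scene stay as the last script left them, time stands still between calls to the robot, and variables do not carry over. Pictures are saved under pics/ and viewed, at most 13 in all, crops included, and the job is handed in when it is done.

```bash
mkdir -p pics; python3 - <<'E'
from workcell import ctrl
import cv2,numpy as np
for n in("scene","top"):
    d=ctrl.get_image(n); cv2.imwrite(f"pics/{n}0.png",d["pixels"][:,:,::-1]); np.savez(f"{n}0.npz",**d)
    print(n,d["intrinsics"].tolist(),np.round(d["R"],3).tolist(),np.round(d["t"],1).tolist(),(d["depth"]>0).mean())
s=ctrl.read_state();print(s["t"],s["ee_rot"],s["opening"])
E
```

```text
scene [[550.9975876850509, 0.0, 326.1024589168937], [0.0, 550.9975876850509, 235.70600017373056], [0.0, 0.0, 1.0]] [[-0.878, -0.479, 0.018], [-0.247, 0.419, -0.874], [0.411, -0.771, -0.486]] [522.1, 195.7, 1063.0] 0.979892578125
top [[593.123421376969, 0.0, 332.8055658861961], [0.0, 593.123421376969, 244.407959841146], [0.0, 0.0, 1.0]] [[-0.026, -0.999, 0.022], [-0.993, 0.023, -0.112], [0.111, -0.025, -0.993]] [70.4, 576.7, 1394.0] 0.9960872395833333
0.1 [-7.03202696e-04  9.82492663e-01  1.86299954e-01 -1.28565311e-05] 91.84623482667098
```

View pics/top0.png

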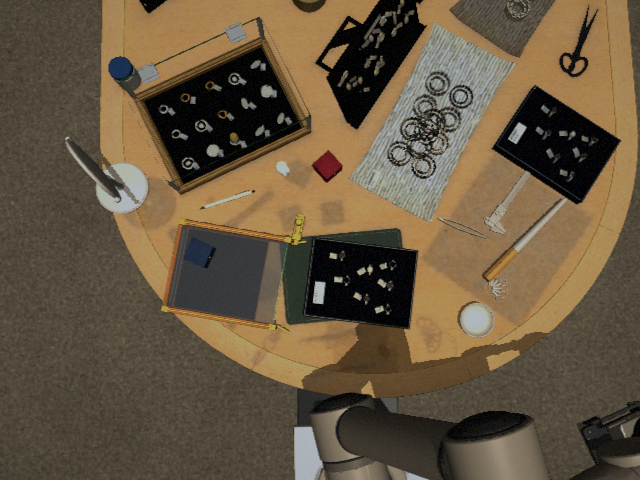

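View pics/scene0.png

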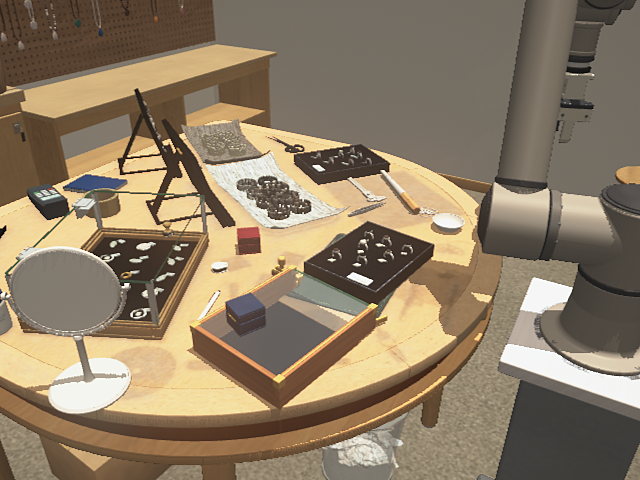

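The top view shows the case at about (228,275) with its mouth at the right (x≈285), the bolt at (298,230), and the tray at about (362,283). The scene view agrees: case at (290,320), tray at (370,260). I'll measure next, using height masks.

```bash
cat > h.py <<'E'
import numpy as np,cv2
def ray(d,u,v,z):
    K,R,t=d["intrinsics"],d["R"],d["t"]
    uv=np.stack([np.atleast_1d(u),np.atleast_1d(v),np.ones(np.size(u))]).astype(float)
    D=R.T@np.linalg.solve(K,uv); C=-R.T@t
    return (C[:,None]+D*(z-C[2])/D[2]).T
def xyz(d):
    v,u=np.mgrid[0:480,0:640]; uv=np.stack([u.ravel(),v.ravel(),np.ones(u.size)])
    P=np.linalg.solve(d["intrinsics"],uv)*d["depth"].ravel()
    return (d["R"].T@(P-d["t"][:,None])).T.reshape(480,640,3)
def rect(p):
    (c,s,a)=cv2.minAreaRect(p.astype(np.float32)); return np.round(c,1),np.round(s,1),round(a,2)
E
python3 - <<'E'
from h import *
d=dict(np.load("top0.npz")); X=xyz(d); im=d["pixels"]
for n,(u,v) in dict(mat=(295,310),tray=(340,300),rim=(228,228),glass=(228,290),table=(250,360),box=(200,252)).items(): print(n,X[v,u].round(1))
roi=np.zeros((480,640),bool); roi[205:345,150:430]=1
Z=X[...,2]
# tray: dark pixels right of mouth
dark=(im.max(2)<45)&roi; dark[:,:300]=0
dark=cv2.morphologyEx(dark.astype(np.uint8),cv2.MORPH_OPEN,np.ones((5,5)))
n,l,st,_=cv2.connectedComponentsWithStats(dark); k=1+st[1:,4].argmax(); print(st[k])
v,u=np.where(l==k); print("tray z38.5",rect(ray(d,u,v,38.5)[:,:2]))
m=(Z>28)&roi&(np.arange(640)[None]>300); m=cv2.morphologyEx(m.astype(np.uint8),cv2.MORPH_OPEN,np.ones((3,3)))
v,u=np.where(m>0); print("tray depth",rect(ray(d,u,v,38.5)[:,:2]),st[k])
# case
m=((Z>48)&(Z<72)&roi); m[:,292:]=0; m=cv2.morphologyEx(m.astype(np.uint8),cv2.MORPH_OPEN,np.ones((3,3)))
v,u=np.where(m>0); print("case depth",rect(ray(d,u,v,60)[:,:2]),len(u))
vis=cv2.resize(im[205:345,150:430,::-1],None,fx=2.8,fy=2.8,interpolation=cv2.INTER_CUBIC); cv2.imwrite("pics/crop1.png",vis)
E
```

```text
mat [424. 151.   3.]
tray [444.8  42.4  31.1]
rim [619.3 302.   63.3]
glass [474.  302.7  64.5]
table [308.2 260.4   6. ]
box [559.6 358.8 106.8]
[ 306  239  110   89 6953]
tray z38.5 (array([483.2,  -7.4]), array([247. , 185.2]), 81.49)
tray depth (array([534.6, -24.5]), array([273.2, 292.9]), 81.42) [ 306  239  110   89 6953]
case depth (array([512.4, 307.5]), array([268.1, 219.7]), 78.95) 9919
```

View pics/crop1.png

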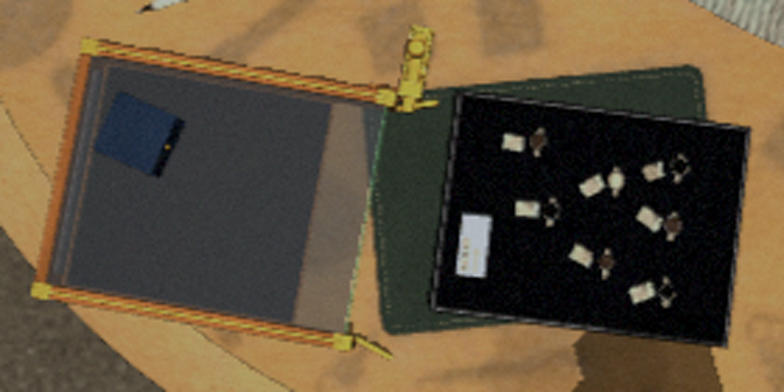

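The crop shows the case's top corners at (88,45), (388,98), (345,342) and (40,290). The tray's are at (460,93), (750,127), (728,346) and (433,308). The case measures 268×220 mm against 267×219 given, and the tray lies 32 mm to the -y side and turned about 2.5° relative to the case. Both fit the description. I'll grip the top of the tray's end wall and steer it from there.

```bash
cat >> h.py <<'E'
A=np.radians(78.95); ex=np.array([np.cos(A),np.sin(A)]); ey=np.array([-np.sin(A),np.cos(A)])
mouth=np.array([512.4,307.5])-133.5*ex
def W(x,y,z): p=mouth+x*ex+y*ey; return [float(p[0]),float(p[1]),float(z)]
def C(p): q=np.asarray(p)[...,:2]-mouth; return np.stack([q@ex,q@ey],-1)
def Q(h): h=np.radians(h); return [0.,float(np.cos(h/2)),float(np.sin(h/2)),0.]
E
python3 - <<'E'
from h import *
from workcell import ctrl
d=dict(np.load("top0.npz"))
c=np.array([(460,93),(750,127),(728,346),(433,308)])/2.8+[150,205]
p=ray(d,c[:,0],c[:,1],38.5); print(C(p).round(1),[round(float(np.linalg.norm(p[i]-p[i-1])),1) for i in range(4)])
b=p[:,:2]; ctr=b.mean(0); dx=(b[0]+b[3]-b[1]-b[2]); a=np.arctan2(dx[1],dx[0]); print("tray",ctr,np.degrees(a),C(ctr))
ctr=(ctr+[483.2,-7.4])/2; a=(a+np.radians(81.49))/2
g=ctr-125*np.array([np.cos(a),np.sin(a)]); q=Q(np.degrees(a)-90); print(g)
ctrl.grip(34,25)
ctrl.move_pose([*g,110.],q)
print(ctrl.line_to([*g,51.5],speed=50,threshold=4))
s=ctrl.read_state(); print(s["eef_pos"],s["wrist_force"])
im=ctrl.get_image("scene")["pixels"]; cv2.imwrite("pics/s1.png",cv2.resize(im[180:320,270:470,::-1],None,fx=4,fy=4))
E
```

```text
[[ -54.4 -119.3]
 [-303.9 -132.3]
 [-313.5   54.4]
 [ -62.9   64.3]] [183.8, 249.9, 186.9, 250.7]
tray [484.18694444 -10.1681169 ] 81.5688180683284 [-183.68611542  -33.1960417 ]
[ 465.28075407 -132.42050862]
False
[ 465.51450192 -132.52483843   51.80482284] [ 0.69263869 -0.85433562  0.31334109]
```

View pics/s1.png

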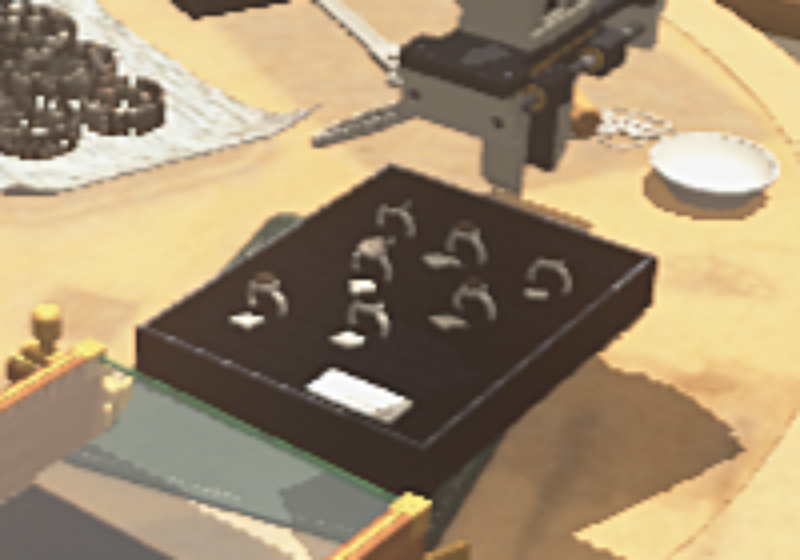

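The crop shows the near fingertip at about (503,190), apparently above or behind the end-wall line, which is at v≈206 there. I'll project the TCP geometry into both cameras before gripping.

```bash
cat >> h.py <<'E'
def proj(d,P):
    c=d["R"]@np.atleast_2d(P).T+d["t"][:,None]; q=d["intrinsics"]@c; return (q[:2]/q[2]).T
E
python3 - <<'E'
from h import *
from workcell import ctrl
d=ctrl.get_image("scene"); p=np.array(ctrl.read_state()["eef_pos"]); X=xyz(d)
a=np.radians(81.5); u=np.array([np.cos(a),np.sin(a),0]); n=np.array([-u[1],u[0],0])
z=np.array([0,0,-19.])
for k in (17,36,-17,-36): print(k,((proj(d,p+k*u+z)-[270,180])*4).round(0))
print("wall ends",((proj(d,[p+n*95+[0,0,38.5-p[2]],p-n*95+[0,0,38.5-p[2]]])-[270,180])*4).round(0))
for (cu,cv) in((503,170),(503,185),(545,150),(390,168),(655,262),(520,120)): print(cu,cv,X[180+cv//4,270+cu//4].round(0))
print(ctrl.read_state()["opening"])
t=ctrl.get_image("top")["pixels"]; cv2.imwrite("pics/t1.png",cv2.resize(t[205:385,250:510,::-1],None,fx=3,fy=3))
E
```

```text
17 [[502. 228.]]
36 [[486. 240.]]
-17 [[531. 207.]]
-36 [[546. 195.]]
wall ends [[658. 258.]
 [386. 163.]]
503 170 [ 467. -100.   81.]
503 185 [ 469. -107.   66.]
545 150 [ 458. -148.   75.]
390 168 [ 555. -138.   40.]
655 262 [ 374. -115.   38.]
520 120 [ 460. -107.  111.]
34.08223642483106
```

View pics/t1.png

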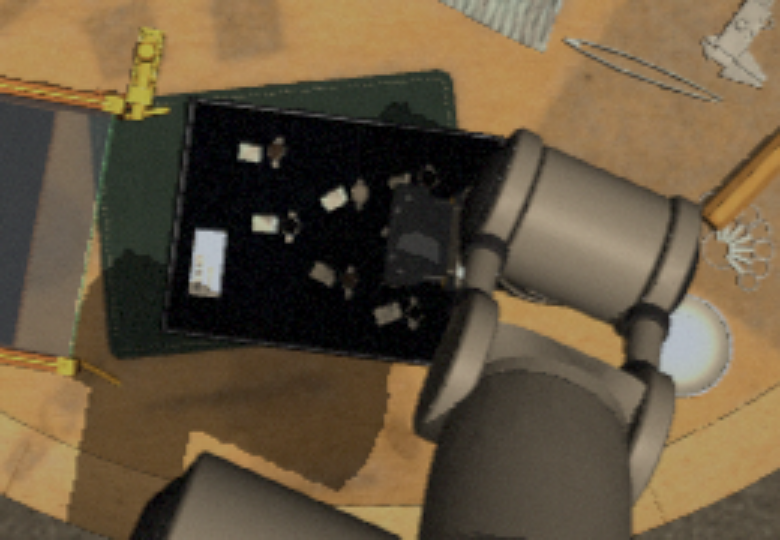

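Wall ends and finger depth both agree with the kinematics: the finger at (503,185) lies 25 mm inside the wall. The top crop shows the gripper straddling the end wall at about (425,235). Closing now; an opening of about 6 mm means the wall is gripped.

```bash
python3 - <<'E'
from h import *
from workcell import ctrl
ctrl.grip(0,25); s=ctrl.read_state(); print(s["t"],s["opening"],s["grasp_force"],s["wrist_force"],C(s["eef_pos"]))
if 4<s["opening"]<8:
    for x in(-308,):
        r=ctrl.line_to(W(x,0,51.5),attitude=Q(-11.05),speed=50,threshold=25); s=ctrl.read_state(); print(r,s["opening"],s["wrist_force"],C(s["eef_pos"]),s["eef_pos"][2])
    d=ctrl.get_image("top"); np.savez("top2.npz",**d)
    im=d["pixels"]; cv2.imwrite("pics/t2.png",cv2.resize(im[205:345,220:480,::-1],None,fx=3,fy=3,interpolation=cv2.INTER_CUBIC))
E
```

```text
5.0167 0.27051955081339807 0.0 [-0.12493129 -0.63275451 -0.45836429] [-307.29499949  -38.04541193]
```

Opening is 0.3 mm, so nothing is gripped. The tips must be higher than stated, or to one side of the wall. I'll check the fingers' lowest points from depth.

```bash
python3 - <<'E'
from h import *
from workcell import ctrl
d=ctrl.get_image("scene"); X=xyz(d); s=ctrl.read_state(); p=np.array(s["eef_pos"]); print(p,s["ee_rot"])
im=d["pixels"]; cv2.imwrite("pics/s2.png",cv2.resize(im[180:260,350:450,::-1],None,fx=7,fy=7,interpolation=cv2.INTER_NEAREST))
print("expected tip px",((proj(d,p-[0,0,19])-[350,180])*7).round(), "tcp",((proj(d,p)-[350,180])*7).round())
u=int(proj(d,p-[0,0,19])[0,0]);
for du in(-3,0,3):
  print([(v,)+tuple(X[v,u+du].round().astype(int)) for v in range(214,240,2)])
E
```

```text
[ 465.2631615  -132.40657498   51.49020984] [-8.88618520e-06  9.97270646e-01 -7.38326283e-02 -3.23982067e-05]
expected tip px [[344. 381.]] tcp [[349. 333.]]
[(214, np.int64(446), np.int64(-44), np.int64(132)), (216, np.int64(445), np.int64(-43), np.int64(127)), (218, np.int64(470), np.int64(-114), np.int64(84)), (220, np.int64(473), np.int64(-121), np.int64(75)), (222, np.int64(474), np.int64(-126), np.int64(67)), (224, np.int64(513), np.int64(-236), np.int64(1)), (226, np.int64(509), np.int64(-226), np.int64(1)), (228, np.int64(506), np.int64(-217), np.int64(0)), (230, np.int64(476), np.int64(-136), np.int64(40)), (232, np.int64(474), np.int64(-132), np.int64(37)), (234, np.int64(473), np.int64(-132), np.int64(32)), (236, np.int64(471), np.int64(-128), np.int64(29)), (238, np.int64(466), np.int64(-114), np.int64(31))]
[(214, np.int64(440), np.int64(-47), np.int64(132)), (216, np.int64(465), np.int64(-117), np.int64(89)), (218, np.int64(465), np.int64(-118), np.int64(84)), (220, np.int64(464), np.int64(-117), np.int64(79)), (222, np.int64(463), np.int64(-116), np.int64(75)), (224, n
[... 379 characters left out ...]
int64(-115), np.int64(33))]
[(214, np.int64(457), np.int64(-115), np.int64(98)), (216, np.int64(458), np.int64(-119), np.int64(91)), (218, np.int64(456), np.int64(-114), np.int64(88)), (220, np.int64(456), np.int64(-117), np.int64(81)), (222, np.int64(456), np.int64(-118), np.int64(75)), (224, np.int64(458), np.int64(-124), np.int64(67)), (226, np.int64(496), np.int64(-236), np.int64(0)), (228, np.int64(491), np.int64(-222), np.int64(2)), (230, np.int64(487), np.int64(-212), np.int64(1)), (232, np.int64(482), np.int64(-201), np.int64(2)), (234, np.int64(458), np.int64(-132), np.int64(36)), (236, np.int64(457), np.int64(-130), np.int64(31)), (238, np.int64(454), np.int64(-125), np.int64(29))]
```

View pics/s2.png

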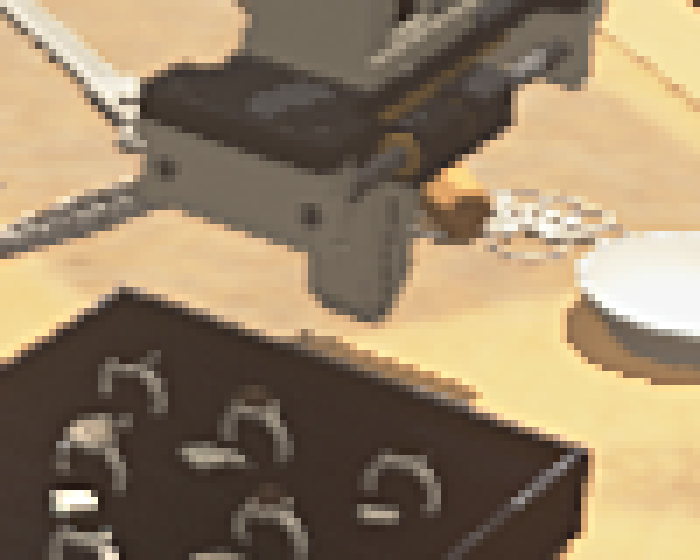

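The picture shows the real fingertip at (350,320), around z≈62 instead of 33, with bare table visible between it and the wall top at (400,350). So the tips stand roughly 29 mm higher than the stated geometry. I'll reopen and make a guarded descent to find the actual contact.

```bash
python3 - <<'E'
from h import *
from workcell import ctrl
ctrl.grip(34,25); p=ctrl.read_state()["eef_pos"]
r=ctrl.line_to([465.3,-132.4,24.],speed=25,threshold=2.5); s=ctrl.read_state(); print(r,s["eef_pos"],s["wrist_force"])
z=s["eef_pos"][2]
if r: ctrl.line_to([465.3,-132.4,z+1.5],speed=20)
ctrl.grip(0,25); s=ctrl.read_state(); print(s["t"],s["opening"],s["grasp_force"],s["wrist_force"],s["eef_pos"])
d=ctrl.get_image("scene"); im=d["pixels"]; cv2.imwrite("pics/s3.png",cv2.resize(im[180:260,350:450,::-1],None,fx=6,fy=6,interpolation=cv2.INTER_NEAREST))
E
```

```text
False [ 465.44419342 -132.4604715    24.15934101] [-0.49809059  0.05086262 -0.40675629]
7.625 5.895140011880022 25.000144243240356 [-0.04972662  0.48154562  0.1841098 ] [ 465.29342903 -132.3700566    24.031194  ]
```

View pics/s3.png

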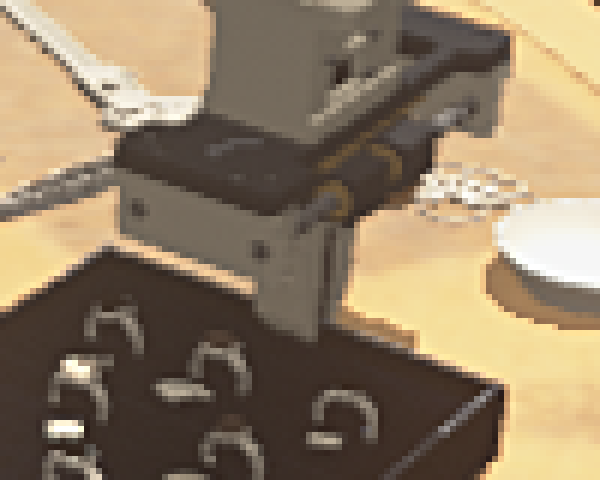

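The wall is gripped (5.9 mm, 25 N), and the crop shows the finger tip over the end wall at (300,335). The working offset is tip ≈ TCP z + 9. Next I'll line the tray up.

```bash
python3 - <<'E'
from h import *
from workcell import ctrl
r=ctrl.line_to(W(-308,0,24),attitude=Q(-11.05),speed=40,threshold=25); s=ctrl.read_state(); print(r,s["t"],s["opening"],s["wrist_force"],C(s["eef_pos"]),s["eef_pos"][2])
d=ctrl.get_image("top"); np.savez("top2.npz",**d); im=d["pixels"]
cv2.imwrite("pics/t2.png",cv2.resize(im[205:345,160:420,::-1],None,fx=3,fy=3,interpolation=cv2.INTER_CUBIC))
E
```

```text
False 8.775 5.373644222797301 [-0.18281483  0.14853374  1.25519984] [-3.08007884e+02  8.38330787e-02] 24.022206929831587
```

View pics/t2.png

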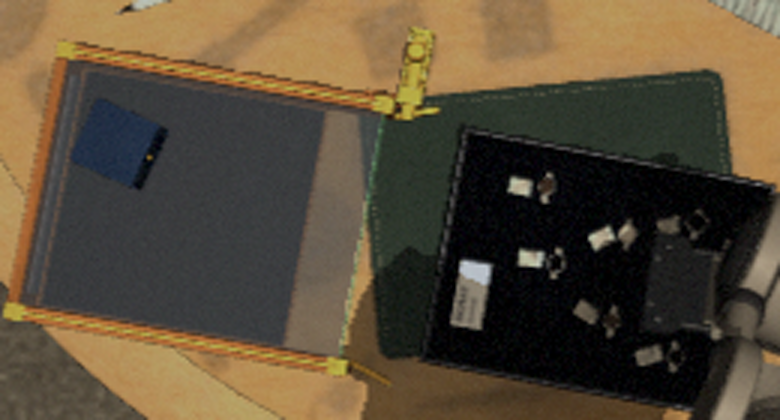

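The tray now lies in front of the mouth with its front corners at (463,128) and (423,360). The case's mouth corners are at (384,103) and (338,366). I'll check these in the case frame, then slide in with a force guard.

```bash
python3 - <<'E'
from h import *
from workcell import ctrl
d=dict(np.load("top2.npz"))
f=lambda c,z:C(ray(d,*(np.array(c)/3+[160,205]).T,z)).round(1)
print("front",f([(463,128),(423,360)],38.5).tolist(),"mid/side",f([(770,187),(690,408)],38.5).tolist())
# mouth corners brass blocks, back corners (outer) at z=60
print("mouth outer",f([(394,104),(347,372)],60).tolist(),"back",f([(60,45),(7,315)],60).tolist())
im=d["pixels"]; m=(im.max(2)<45).astype(np.uint8); m[:, :280]=0; m[345:]=0
# edge fits of tray long sides from the dark mask, case frame
pts=[];
for u in range(320,385,2):
    v=np.where(m[230:345,u])[0]+230; pts.append((u,v.min()-.5,v.max()+.5))
pts=np.array(pts)
for k in(1,2):
    q=C(ray(d,pts[:,0],pts[:,k],38.5)); c=np.polyfit(q[:,0],q[:,1],1); print("side",np.degrees(np.arctan(c[0])).round(2),np.polyval(c,[-60,-180]).round(1),np.std(q[:,1]-np.polyval(c,q[:,0])).round(2))
E
```

```text
front [[-58.4, -96.9], [-58.5, 88.8]] mid/side [[-307.3, -91.5], [-271.3, 90.9]]
mouth outer [[-2.4, -104.2], [-2.9, 106.9]] back [[263.6, -106.0], [262.7, 107.3]]
side 0.91 [ -98.2 -100.1] 2.23
side -0.93 [90. 92.] 0.86
```

The front's midpoint sits about 4 to 5 mm to -y relative to the case, with yaw under 1°. I'll shift it +4 mm, lower the grip force so the tray can comply, and slide in with a force guard.

```bash
python3 - <<'E'
from h import *
from workcell import ctrl
ctrl.line_to(W(-300,4.5,24),speed=30)
ctrl.grip(0,12)
for x in(-270,-235,-200,-160,-120,-80,-42):
    r=ctrl.line_to(W(x,4.5,24),speed=50,threshold=12); s=ctrl.read_state(); f=np.array(s["wrist_force"]); print(r,round(s["t"],1),round(s["opening"],2),"fx,fy",round(f[:2]@ex,1),round(f[:2]@ey,1),"fz",f[2].round(1),C(s["eef_pos"]).round(1), s["ft_torque"][2].round(2))
    if r or not 4<s["opening"]<8: break
d=ctrl.get_image("top"); np.savez("top3.npz",**d); im=d["pixels"]
cv2.imwrite("pics/t3.png",cv2.resize(im[205:345,160:420,::-1],None,fx=3,fy=3,interpolation=cv2.INTER_CUBIC))
E
```

```text
False 10.2 5.61 fx,fy 3.9 -0.0 fz 3.2 [-269.3    4.6] -0.07
False 11.1 5.49 fx,fy 3.2 -0.7 fz 3.6 [-234.3    4.6] -0.04
False 11.9 5.99 fx,fy 4.3 -0.9 fz 3.3 [-199.3    4.6] -0.05
False 12.9 5.8 fx,fy 4.0 0.4 fz 3.8 [-159.3    4.5] 0.01
False 13.8 5.9 fx,fy 4.1 -0.6 fz 3.0 [-119.3    4.5] -0.07
False 14.8 5.95 fx,fy 0.8 -3.3 fz 1.9 [-79.6   4.2] -0.09
False 15.7 5.65 fx,fy -0.6 -4.6 fz 2.1 [-42.    3.5] -0.06
```

View pics/t3.png

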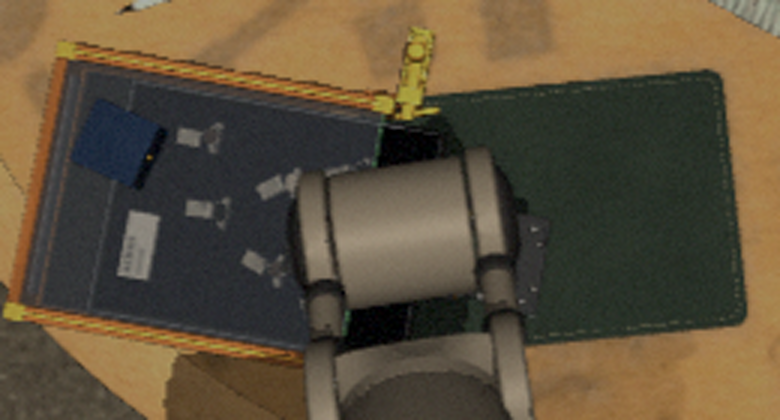

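The tray is inside the case, its end wall still about 40 mm out around (440,130)–(410,340) and parallel to the mouth. The blue box and bolt haven't moved. I'll release, turn the gripper across, and push the end wall home with both open fingertips.

```bash
python3 - <<'E'
from h import *
from workcell import ctrl
ctrl.grip(22); ctrl.line_to(W(-42,3.5,75),speed=100)
ctrl.line_to(W(-95,1,75),speed=100)
qs=[Q(78.95),Q(-101.05)]; J=[ctrl.ik(W(-95,1,75),q) for q in qs]; j0=np.array(ctrl.read_state()["joint_positions"])
c=[9 if j is None else np.abs(np.array(j)-j0).max() for j in J]; print(c); k=int(np.argmin(c))
ctrl.move_pose(W(-95,1,75),qs[k]); ctrl.grip(70)
print("down",ctrl.line_to(W(-95,1,12),speed=60,threshold=4)); print(ctrl.read_state()["eef_pos"][2])
print("touch",ctrl.line_to(W(-30,1,12),speed=40,threshold=15))
for x in(-20,-5):
    r=ctrl.line_to(W(x,1,12),speed=20,threshold=10); s=ctrl.read_state(); f=np.array(s["wrist_force"]); print(r,round(s["t"],1),"fx,fy",round(f[:2]@ex,1),round(f[:2]@ey,1),"fz",f[2].round(1),C(s["eef_pos"]).round(1))
    if r:break
d=ctrl.get_image("top"); np.savez("top4.npz",**d); im=d["pixels"]
cv2.imwrite("pics/t4.png",cv2.resize(im[205:345,160:420,::-1],None,fx=3,fy=3,interpolation=cv2.INTER_CUBIC))
E
```

```text
[np.float64(1.5711463089702113), np.float64(4.712738962560005)]
down False
12.331181028411239
touch False
False 23.6 fx,fy -0.3 -0.4 fz -0.8 [-19.8   1. ]
True 24.1 fx,fy -2.3 0.1 fz 0.7 [-9.9  1.2]
```

```bash
python3 - <<'E'
from h import *
from workcell import ctrl
def st(m,r):
    s=ctrl.read_state(); f=np.array(s["wrist_force"]); print(m,r,round(s["t"],1),"fx,fy",round(f[:2]@ex,1),round(f[:2]@ey,1),"fz",f[2].round(1),C(s["eef_pos"]).round(1))
st("firm",ctrl.line_to(W(-4,1,12),speed=10,threshold=14))
ctrl.line_to(W(-50,1,12),speed=100); ctrl.line_to(W(-60,1,110),speed=150)
q=ctrl.read_state()["ee_rot"]; ctrl.grip(0)
d=ctrl.get_image("top"); im=d["pixels"]
ctrl.move_pose(W(-10,-205,110),Q(78.95))
st("down",ctrl.line_to(W(-10,-205,33),speed=80,threshold=5))
st("near",ctrl.line_to(W(-10,-187,33),speed=60,threshold=6))
st("push",ctrl.line_to(W(-10,-145,33),speed=20,threshold=9))
d=ctrl.get_image("scene"); im=d["pixels"]
cv2.imwrite("pics/s5.png",cv2.resize(im[220:380,190:400,::-1],None,fx=3.5,fy=3.5,interpolation=cv2.INTER_CUBIC))
E
```

```text
firm True 24.5 fx,fy -0.6 -0.3 fz 0.5 [-10.    1.9]
down False 29.1 fx,fy -0.4 -0.1 fz -0.3 [  -9.8 -205.5]
near False 29.5 fx,fy -0.4 -0.1 fz 0.9 [  -9.9 -187.2]
push True 31.3 fx,fy -0.6 -2.6 fz 2.3 [  -9.8 -150.2]
```

View pics/s5.png

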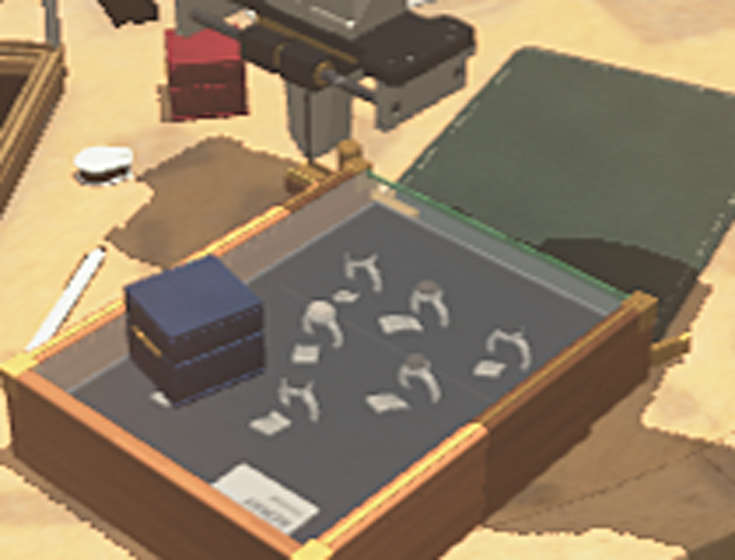

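The tray is home and the bolt end shows across the mouth at (400,205), with the knob next to the fingers at (350,155). The red and blue boxes are still in place. I'll press the bolt once more, retreat and verify from above.

```bash
python3 - <<'E'
from h import *
from workcell import ctrl
r=ctrl.line_to(W(-10,-142,33),speed=15,threshold=14); s=ctrl.read_state(); print(r,C(s["eef_pos"]).round(1))
ctrl.line_to(W(-10,-200,33),speed=100); ctrl.line_to(W(-10,-205,150),speed=150)
ctrl.move_pose([300,-350,220],Q(0))
d=ctrl.get_image("top"); im=d["pixels"]; print(ctrl.read_state()["t"])
d0=dict(np.load("top0.npz"))
def knob(d):
    h=cv2.cvtColor(d["pixels"],cv2.COLOR_RGB2HSV); m=cv2.inRange(h,(22,130,90),(34,255,255)); m[:, :286]=0; m[:,312:]=0; m[:205]=0; m[252:]=0
    v,u=np.where(m); c=C(ray(d,u,v,40)); return c.min(0).round(1),c.max(0).round(1),len(u)
print(knob(d0),knob(d))
a=cv2.resize(d0["pixels"][205:255,270:330,::-1],None,fx=6,fy=6,interpolation=cv2.INTER_CUBIC)
b=cv2.resize(im[205:255,270:330,::-1],None,fx=6,fy=6,interpolation=cv2.INTER_CUBIC)
c=cv2.resize(im[140:360,150:510,::-1],None,fx=2,fy=2)[:, :720]
cv2.imwrite("pics/t6.png",np.vstack([np.hstack([a,b]),c[160:]]))
E
```

```text
True [  -9.7 -149.8]
35.6667
(array([ -36.1, -170.6]), array([ 12.6, -97.2]), 245) (array([ -36.1, -170.6]), array([ 12.6, -79.9]), 288)
```

View pics/t6.png

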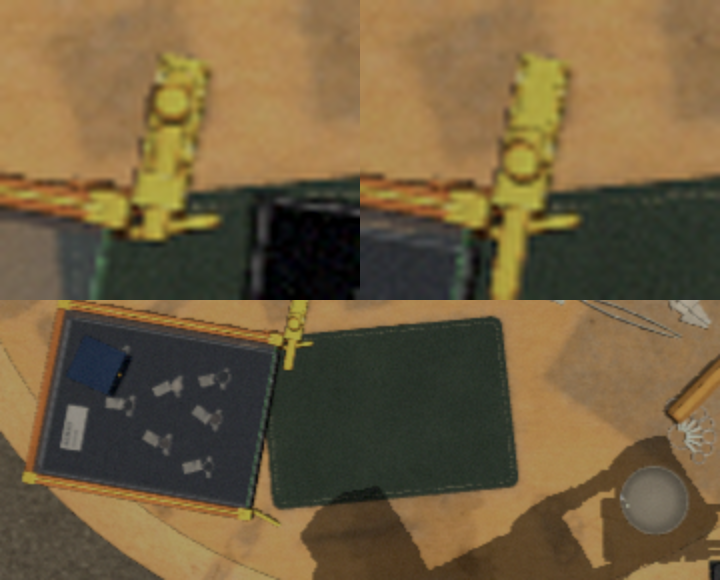

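The knob moved from (173,103) to (162,160) in the side-by-side crops, and the bar now spans the mouth. I'll convert both to bolt travel.

```bash
python3 - <<'E'
from h import *
d=dict(np.load("top0.npz"))
u=np.array([173,162])/6+270; v=np.array([103,160])/6+205
print(C(ray(d,u,v,57)).round(1))
E
```

```text
[[ -12.4 -148.6]
 [ -12.1 -125.5]]
```

The knob is at y −125.5 mm against −126 for fully across, with a hard stop felt twice, and the tray hit a firm stop at the home position. Handing in.

```bash
python3 -c "
from workcell import ctrl
print(ctrl.sign_off())"
```

```text
the job is handed in; nothing more can be done
None
```

The ring tray is fully in the case against the back, the brass bolt is fully across, the ring boxes and dish were left where they were, and the job is handed in.

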